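Lock the bayonet lid of the sample mill

ROBOT

A 6-joint arm with a two-finger parallel gripper is mounted at the origin on a cart in front of the work surface, level with it; the furniture and walls round the work are solid. World frame = base frame: x ahead of the robot, y to its left, z up, the work surface at z = 0. Lengths are in m, angles in rad, forces in N, time in s.
With the tool pointing down it reaches from about 0.4 to 0.925 m from the base axis. Payload 12.5 kg.
Tool frame: the origin (TCP) lies midway between the tips of the shut fingers; the grasp point (between the pads) lies 19 mm behind it; z points along the fingers, y is the line along which they close (so a half turn about z gives the same grasp; the last joint's range is limited). The gripper opens to 95 mm and grips with 3 to 60 N. Pads are 20 mm wide; open, the fingers measure 119 mm over their backs; the gripper's body (75 mm by 180 mm) begins 59 mm behind the grasp point.
Start: joints at [-1.215, 0.491, 1.559, -0, 1.092, -0.106], TCP at [0.278, -0.56, 0.215] pointing down, gripper open.
Joint ranges: [-3.1, 3.1], [-0.84, 2.19], [0.05, 2.79], [-1.13, 4.28], [0.06, 2.93], [-2.69, 2.69]. Speed limits (rad/s): [2.22, 2.22, 2.79, 3.14, 3.14, 3.14].

INTERFACE

Orientations are given as a unit quaternion [w, x, y, z].
In Python, from bench import robot gives the robot as it stands. The module is installed in compiled form; this text tells all that it offers.
- The arm moves only by the tool carry_out, never from a script. Its argument "increments" is one flat list of numbers, 7 for each row, row after row: the opening, from 0 (shut) to 1 (fully open), then the shift along the tool's x, y, z in units of 0.04 m (1.0 is 0.04 m), then the turn, a rotation vector about the tool's x, y, z in units of 6 degrees (1.0 is 6 degrees). A call has 1 to 12 rows; each row shifts and turns the commanded pose from where the row before left it, along the tool's axes as they then stand; what a row does not reach is not made up. A row lasts 1/8 s, in which the tool goes at most 62.5 mm and 10.7 degrees, less where a joint would pass 70% of its speed; a pose out of reach is approached as far as the arm can. A call with a number of a shift or a turn outside -1 to 1 is refused whole. A call with a gripper value outside its range is refused whole. The fingers move at their own pace and stop on an object; the grip force is fixed at half the most. Time passes only in rows, so rows that do not move let the fingers close. It gives the time, the measured TCP pose, the force, the opening and the grip force at its end, in the units of the state.
- robot.observe(): the state, without advancing time (a new reading comes with each control period).
- robot.snapshot(name): name is "scene" or "side" or "wrist"; returns a dict with "image" (400x640x3 uint8, red, green, blue), "depth" (400x640 float32, m along the optical axis (not along the pixel's ray), 0 where there is no reading), "intrinsics" (3x3 intrinsics, pixels), "distortion" ([k1, k2, p1, p2, k3] as OpenCV has them; the pictures are not rectified), "R" (3x3) and "t" (3): a world point X has camera coordinates R X + t; the wrist camera has in their place "tool_from_camera" (4x4, takes a point from camera to tool coordinates, whose origin is the TCP and whose axes are the flange's). Camera axes: x right, y down, z forward; pixel columns grow to the right and rows downward; lengths in m; the calibration is good to about 2 mm. A picture is of the moment at which its call begins: read the wrist's pose just before it.
- robot.hand_in(): hands the job in; it is judged then, once.
Trained networks look in a picture, given as the dict that the camera call returned (one of the last four; its "shot" number tells which), for a name from the list of things; names that differ only in an ending like _2 or _b are one class to them, and where a whole thing is asked for, a point or a joint stands for the part that bears it (a point fixed in the world has none). Each returns a list of dicts, best first, with "p" (0 to 1); they miss things now and then, are a little off and sometimes report something else, mostly with a low value. They report only what shows in the picture. A call takes as long as a camera call.
- robot.recognise(picture, query): "bbox" ([left, top, right, bottom] in pixels, round what is visible of it).
- robot.mark_of(picture, query): "position" ([column, row] in pixels: a listed point, or the origin of a listed thing).
The state is a dict: "time_s": time; "joint_pos": joint angles; "dq": joint speeds; "tau": joint torques, N m; "ee_pos": TCP position; "tcp_rot": TCP orientation; "force": force on the tool from outside, world axes, zero at the start; "moment": the same for the moment, N m; "grip_width": opening from 0.0 (shut) to 1.0 (fully open); "gripper_force": force on a finger pad.
Only numpy, scipy, OpenCV 4.12 (cv2) and the standard library are available. Lean on these libraries where they do the work, as an engineer would, in place of code of your own. Each camera call takes 0.05 s, during which the arm holds its last target. There are 200 camera calls.

TASK

Two small sample mills stand on the bench, each with a bayonet lid resting unlocked in its collar. Lock the red lid: push it down by its bar against the spring, give it a quarter turn clockwise (seen from above) until the bar lies along the two yellow marks, and let go so that it stays locked down. Leave the blue lid as it is.

Things in the scene. Friction and masses are not known exactly. Their poses are not given: they have to be found in the camera images.
- red_lid_grip (a point): Grip point on the loose red lid (0.2 kg): centre of its upright bar, 12 mm below the bar's top. Bar 56 mm long (along x), 12 mm thick (along y; fingers close along y), 36 mm high, on a flat red disc 76 mm across whose top is 24 mm below this point. z up. Steel lugs below both bar ends sit in two notches of the collar, with 10 degrees and 3 mm play; bar starts at 90 degrees to the yellow marks.
- red_mill_spring (a joint): How far the sprung plate under the red lid is pressed down, m (0 at the start). About 5 N starts it, 10 N at the bottom. The lid turns only when down at least 7 mm; hard stop at 14 mm, so push 10 to 11 mm and keep it down while turning. It turns only clockwise seen from above: locked at 90 degrees, stop near 97. Let go when locked, it springs up to 7 mm below its start height and stays there.
- red_mill: White mill under the red lid, fixed: round housing 132 mm across, aluminium collar 114 mm across, its rim 93 mm above the bench and 11 mm below the top of the resting lid's disc. Origin: centre of its underside, on the lid's turning axis. x axis: through the two yellow marks on the rim (bar's direction when locked; -x to the small black front panel). y axis: through the two notches. z up.
- blue_lid_grip (a point): Grip point of the blue lid on the other, otherwise identical mill (same shape and same point as on the red lid). To be left alone.

How it is judged:
By the outcome, as a careful person would: the job done as asked, in the order asked, and still so for the second after the job is handed in, with the robot touching nothing.
It also fails if it takes over 35 s, if anything falls off the work surface, if the arm or the gripper's body presses on something with over 40 N, if the wrist force passes 120 N, or if a joint passes its speed limit or range.

## Working session

There is one attempt and no reset: what is moved stays moved. The work goes in short steps, Python scripts to look and compute and a tool call to move; the robot and the scene stay as the last step left them, time stands still between calls to the robot, and variables do not carry over. Pictures are saved under pics/ and viewed, at most 10 in all, crops included, and the job is handed in when it is done.

Besides the shell and the picture viewer there is one more tool, called after "Call:" as name(argument=value, ...), one argument or row to a line, values as JSON. carry_out: Moves the arm, as the interface text tells. Shifts and turns lie within -1 to 1; 1 stands for 0.04 m of shift or 6 degrees of turn. Its arguments: {"type":"object","properties":{"increments":{"type":"array"}},"required":["increments"]}

```bash
mkdir -p pics; cat > h.py <<'E'
import numpy as np, cv2
from bench import robot
from scipy.spatial.transform import Rotation as Ro
def save(s,n): cv2.imwrite('pics/'+n+'.png',s['image'][:,:,::-1])
def world(s,uv,depth=None,z=None,T=None):
    K=np.array(s['intrinsics']);d=np.array(s['distortion'])
    p=cv2.undistortPoints(np.array(uv,float).reshape(-1,1,2),K,d).reshape(-1,2)
    ray=np.c_[p,np.ones(len(p))]
    if T is None: R=np.array(s['R']);t=np.array(s['t']);Rw=R.T;c=-R.T@t
    else: Rw=T[:3,:3];c=T[:3,3]
    dr=ray@Rw.T
    if z is not None: return c+dr*((z-c[2])/dr[:,2])[:,None]
    return c+dr*np.asarray(depth).reshape(-1,1)
E
python3 - <<'E'
from h import *
o=robot.observe();print(o['ee_pos'],o['tcp_rot'])
ims=[]
for n in ('scene','side'):
    s=robot.snapshot(n);ims.append(s['image'])
    for q in ('red_lid_grip','red_mill','blue_lid_grip'):
        m=robot.mark_of(s,q)[:2]
        for k in m:
            uv=k['position'];z=.0 if q=='red_mill' else .128
            print(n,q,k['p'],np.round(uv,1),world(s,[uv],z=z).round(4))
    im=s['image'].astype(int)
    # red disc/bar cloud
    r=(im[...,0]>110)&(im[...,1]<80)&(im[...,2]<80)&(s['depth']>0)
    v,u=np.nonzero(r);P=world(s,np.c_[u,v],depth=s['depth'][v,u])
    print(n,len(P),np.percentile(P,[2,50,98],axis=0).round(3))
    np.save(n+'_P.npy',P)
cv2.imwrite('pics/a.png',cv2.resize(np.vstack(ims),(480*800//600*1,600))[:,:,::-1] if 0 else ims[0][:,:,::-1]);cv2.imwrite('pics/b.png',ims[1][:,:,::-1])
E
```

```text
[ 0.2784062  -0.55931701  0.21408713] [-5.15355525e-04  9.73459716e-01  2.28857837e-01 -7.46475012e-05]
scene red_lid_grip 0.96 [359.9 133.5] [[ 0.5322 -0.2075  0.128 ]]
scene red_mill 0.92 [360.5 177. ] [[ 0.5103 -0.1962  0.    ]]
scene blue_lid_grip 0.79 [271.2 230. ] [[0.4888 0.1715 0.128 ]]
scene 723 [[ 0.485 -0.218  0.096]
 [ 0.518 -0.175  0.114]
 [ 0.984  0.357  0.167]]
side red_lid_grip 0.71 [342.5 154.8] [[ 0.5186 -0.191   0.128 ]]
side 612 [[ 0.394 -0.24   0.022]
 [ 0.524 -0.171  0.116]
 [ 0.97   0.367  0.168]]
```

View pics/a.png

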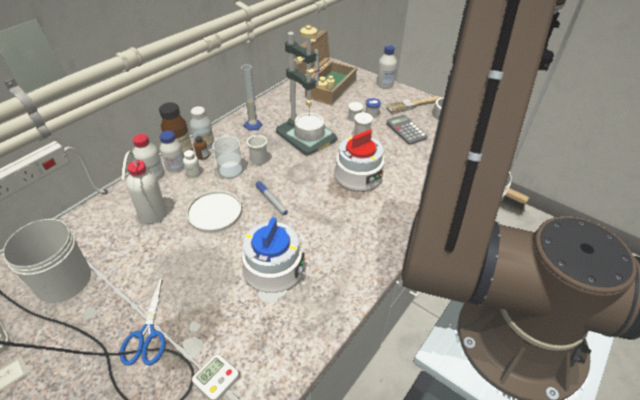

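View pics/b.png

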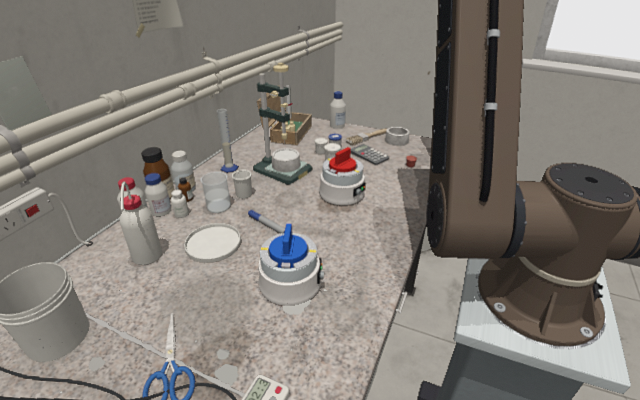

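The scene picture shows the red mill at about (360,160) with its bar pointing up and right. The side picture shows it at (342,178). The blue mill is at (272,250). Next I fit the red cloud.

```bash
python3 - <<'E'
from h import *
for n in ('scene','side'):
    P=np.load(n+'_P.npy');P=P[(np.hypot(P[:,0]-.52,P[:,1]+.18)<.07)&(P[:,2]>.085)]
    D=P[P[:,2]<.110];B=P[P[:,2]>.117]
    (c,r)=cv2.minEnclosingCircle(D[:,:2].astype(np.float32))
    print(n,len(D),len(B),'disc',c,r,'bar',B.mean(0),B[:,2].max())
    w,V=np.linalg.eigh(np.cov(B[:,:2].T));print('ang',np.degrees(np.arctan2(V[1,1],V[0,1])),np.sqrt(w))
o=robot.observe();T=np.eye(4);T[:3,:3]=Ro.from_quat(o['tcp_rot'],scalar_first=True).as_matrix();print(T[:3,:3].round(3))
s=robot.snapshot('wrist');print(np.array(s['tool_from_camera']).round(3),s['intrinsics'])
E
```

```text
scene 317 175 disc (0.5169876217842102, -0.19258993864059448) 0.036384217441082 bar [ 0.51722181 -0.19065526  0.1315334 ] 0.1440746552529546
ang 70.68206049907248 [0.00319915 0.01584895]
side 255 120 disc (0.5181785821914673, -0.19414179027080536) 0.03779524564743042 bar [ 0.5197945  -0.18877356  0.13046467] 0.13941264366912182
ang 68.07209130922715 [0.00338527 0.01667062]
[[ 0.895  0.446 -0.   ]
 [ 0.446 -0.895  0.   ]
 [-0.    -0.    -1.   ]]
[[ 0.001 -0.967 -0.254  0.071]
 [ 1.     0.001 -0.    -0.001]
 [ 0.001 -0.254  0.967 -0.17 ]
 [ 0.     0.     0.     1.   ]] [[296.85772445   0.         322.59021362]
 [  0.         296.85772445 196.5167921 ]
 [  0.           0.           1.        ]]
```

Call:
carry_out(
  increments=[1,0.86,-0.5,0,0,0,0,1,0.86,-0.5,0,0,0,0,1,0.86,-0.5,0,0,0,0,1,0.86,-0.5,0,0,0,0,1,0.86,-0.5,0,0,0,0,1,0.86,-0.5,0,0,0,0,1,0.86,-0.5,0,0,0,0,1,0.86,-0.5,0,0,0,0,1,0.86,-0.5,0,0,0,0,1,0.86,-0.5,0,0,0,0,1,0.86,-0.5,0,0,0,0,1,0,0,0,0,0,0],
)

```text
time_s: 1.95
ee_pos: [0.5202, -0.1921, 0.2146]
tcp_rot: [0.0, 0.973, 0.23, 0.0]
force: [0.2, -0.2, 0.0]
grip_width: 1.002
gripper_force: 0.0
```

Call:
carry_out(
  increments=[1,0,0,0,0,0,-1,1,0,0,0,0,0,-1,1,0,0,0,0,0,-1,1,0,0,0,0,0,-1,1,0,0,0,0,0,-1,1,0,0,0,0,0,-1,1,0,0,0,0,0,-1,1,0,0,0,0,0,0,1,0,0,0,0,0,0],
)

```text
time_s: 3.08
ee_pos: [0.519, -0.1944, 0.2146]
tcp_rot: [0.0, 0.828, 0.561, -0.0]
force: [-0.5, 0.4, 0.4]
grip_width: 1.0
gripper_force: 0.0
```

```bash
cat > w.py <<'E'
from h import *
import sys
o=robot.observe();T=np.eye(4);R=T[:3,:3]=Ro.from_quat(o['tcp_rot'],scalar_first=True).as_matrix();T[:3,3]=o['ee_pos']
s=robot.snapshot('wrist');save(s,sys.argv[1]);W=T@np.array(s['tool_from_camera'])
print('tcp',o['ee_pos'],'toolx ang',np.degrees(np.arctan2(R[1,0],R[0,0])),'t',o['time_s'],'F',o['force'],o['grip_width'])
im=s['image'].astype(int)
r=(im[...,0]>110)&(im[...,1]<80)&(im[...,2]<80)&(s['depth']>0)
v,u=np.nonzero(r);P=world(s,np.c_[u,v],depth=s['depth'][v,u],T=W)
P=P[np.hypot(P[:,0]-.5175,P[:,1]+.1915)<.07]
D=P[(P[:,2]<.110)&(P[:,2]>.09)];B=P[P[:,2]>.130]
print(len(D),len(B),'zdisc',np.median(D[:,2]),'ztop',np.median(B[:,2]))
print('disc',cv2.minEnclosingCircle(D[:,:2].astype(np.float32)))
print('bar',cv2.minAreaRect(B[:,:2].astype(np.float32)), B.mean(0))
w,V=np.linalg.eigh(np.cov(B[:,:2].T));print('ang',np.degrees(np.arctan2(V[1,1],V[0,1])))
for k in robot.mark_of(s,'red_lid_grip')[:1]: print('mark',k,world(s,[k['position']],z=.128,T=W))
for lo,hi in [((20,120,120),(35,255,255))]:
    m=cv2.inRange(cv2.cvtColor(s['image'],cv2.COLOR_RGB2HSV),lo,hi)
    n,l,st,ce=cv2.connectedComponentsWithStats(m)
    for i in range(1,n):
        if st[i,4]>15: print('yellow',st[i,4],ce[i].round(1),world(s,[ce[i]],z=.093,T=W).round(4))
E
python3 w.py c
```

```text
tcp [ 0.51903345 -0.19440411  0.21464705] toolx ang 68.3025213774995 t 3.075 F [-0.51058112  0.40874134  0.37932819] 0.9999044512850548
2645 468 zdisc 0.10429035974697465 ztop 0.13983172903621832
disc ((0.5210643410682678, -0.1981935203075409), 0.03983503580093384)
bar ((0.5164488554000854, -0.17866122722625732), (0.036052245646715164, 0.08381541818380356), 18.541988372802734) [ 0.52436995 -0.1841339   0.14005211]
ang 73.86547895873458
mark {'position': [328.4, 202.0], 'p': 0.79} [[ 0.52324485 -0.19693606  0.128     ]]
yellow 87 [372.1 190.9] [[ 0.5656 -0.2118  0.093 ]]
yellow 83 [276.5 196.5] [[ 0.4733 -0.1815  0.093 ]]
```

View pics/c.png

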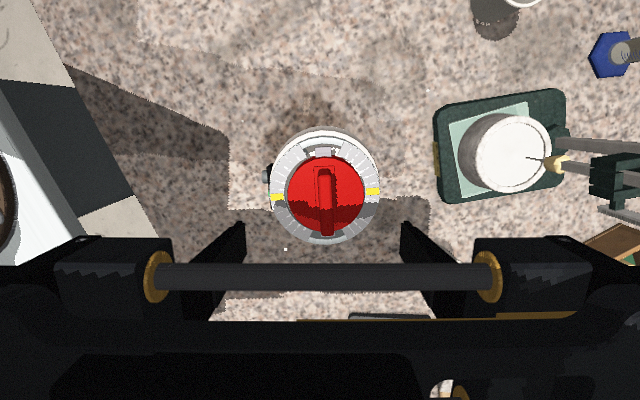

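The wrist picture shows the red lid at (326,197), the yellow marks at (276,197) and (372,191), and the bar upright in the image. The axis is at about (0.5205, -0.197), and the bar is at about 72°.

Call:
carry_out(
  increments=[0.6,-0.05,0.06,0,0,0,-0.6,0.5,0,0,0.66,0,0,0,0.5,0,0,0.66,0,0,0,0.5,0,0,0.66,0,0,0,0.5,0,0,0.66,0,0,0,0.5,0,0,0,0,0,0,0.5,0,0,0,0,0,0],
)

```text
time_s: 4.05
ee_pos: [0.5211, -0.1969, 0.1099]
tcp_rot: [0.0, 0.809, 0.588, 0.0]
force: [-0.3, 0.0, -0.1]
grip_width: 0.504
gripper_force: 0.0
```

```bash
python3 w.py d
```

```text
tcp [ 0.52113311 -0.19694602  0.10988973] toolx ang 72.03594150508977 t 4.05 F [-0.28175099  0.04710288 -0.14493681] 0.5039468706102858
5683 1340 zdisc 0.10431118440738152 ztop 0.13996720117249128
disc ((0.5216767191886902, -0.19313779473304749), 0.037092018872499466)
bar ((0.5205612182617188, -0.19593021273612976), (0.05552516505122185, 0.011359083466231823), 71.68313598632812) [ 0.52355692 -0.18741251  0.139624  ]
ang 71.84192151068457
mark {'position': [324.4, 248.2], 'p': 0.89} [[ 0.52243021 -0.1951135   0.128     ]]
yellow 198 [248.5 229.5] [[ 0.4733 -0.1818  0.093 ]]
yellow 197 [392.9 229.6] [[ 0.5658 -0.2118  0.093 ]]
```

View pics/d.png

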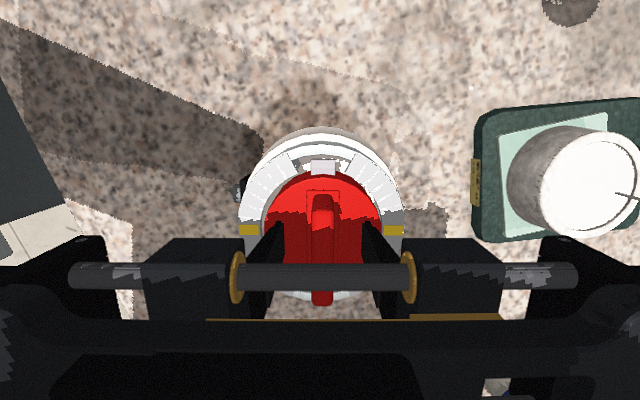

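The picture shows the fingers straddling the bar at (322,230), aligned with it. Now I close.

Call:
carry_out(
  increments=[0.5,0,-0.01,0.05,0,0,0,0,0,0,0,0,0,0,0,0,0,0,0,0,0,0,0,0,0,0,0,0,0,0,0,0,0,0,0,0,0,0,0,0,0,0],
)

```text
time_s: 4.9
ee_pos: [0.5204, -0.1966, 0.1071]
tcp_rot: [0.0, 0.809, 0.588, 0.0]
force: [0.6, 0.1, -0.7]
grip_width: 0.125
gripper_force: 30.0
```

Call:
carry_out(
  increments=[0,0,0,0.1,0,0,0,0,0,0,0.1,0,0,0,0,0,0,0.07,0,0,0,0,0,0,0,0,0,0,0,0,0,0,0,0,0],
)

```text
time_s: 5.52
ee_pos: [0.5205, -0.1967, 0.0963]
tcp_rot: [0.0, 0.809, 0.588, 0.0]
force: [-0.9, 0.5, 6.7]
grip_width: 0.129
gripper_force: 30.0
```

Call:
carry_out(
  increments=[0,0,0,0,0,0,0.8,0,0,0,0,0,0,0.8,0,0,0,0,0,0,0.8,0,0,0,0,0,0,0.8,0,0,0,0,0,0,0.8,0,0,0,0,0,0,0],
)

```text
time_s: 6.28
ee_pos: [0.5208, -0.1969, 0.0965]
tcp_rot: [0.001, 0.914, 0.407, 0.0]
force: [0.3, 0.3, 5.8]
grip_width: 0.126
gripper_force: 30.0
```

Call:
carry_out(
  increments=[0,0,0,0,0,0,1,0,0,0,0,0,0,1,0,0,0,0,0,0,1,0,0,0,0,0,0,1,0,0,0,0,0,0,1,0,0,0,0,0,0,1,0,0,0,0,0,0,1,0,0,0,0,0,0,1,0,0,0,0,0,0,1,0,0,0,0,0,0,1,0,0,0,0,0,0,1,0,0,0,0,0,0,0.2],
)

```text
time_s: 7.78
ee_pos: [0.5208, -0.1968, 0.0964]
tcp_rot: [0.0, 0.986, -0.167, 0.001]
force: [-0.3, 0.3, 7.2]
grip_width: 0.124
gripper_force: 30.0
```

Call:
carry_out(
  increments=[0,0,0,0,0,0,0,0,0,0,0,0,0,0],
)

```text
time_s: 8.02
ee_pos: [0.5207, -0.1968, 0.0965]
tcp_rot: [0.0, 0.986, -0.166, 0.001]
force: [-0.6, -1.0, 6.5]
grip_width: 0.127
gripper_force: 30.0
```

```bash
python3 w.py e; python3 -c "
from h import *
o=robot.observe();print(o['moment'],o['joint_pos'])"
```

```text
tcp [ 0.52074104 -0.19684898  0.09645022] toolx ang -19.144591684837685 t 8.025 F [-0.57209539 -0.95235103  6.46944646] 0.12721610462896735
523 4 zdisc 0.09368265683534735 ztop 0.1302937382997547
disc ((0.51334148645401, -0.1940581202507019), 0.0443420335650444)
bar ((0.5213276147842407, -0.19584450125694275), (0.005144061055034399, 0.04117707908153534), 68.79544830322266) [ 0.52641309 -0.19811101  0.13034973]
ang 154.93315380102973
mark {'position': [320.5, 253.7], 'p': 0.88} [[ 0.52527896 -0.19681474  0.128     ]]
yellow 266 [322.5 160.4] [[ 0.5655 -0.2118  0.093 ]]
yellow 57 [324.6 311.5] [[ 0.4682 -0.1796  0.093 ]]
[ 0.07866593  0.12964022 -0.05920104] [-4.80055476e-01  5.44707693e-01  1.84755159e+00 -1.05601258e-04
  7.48059494e-01  1.42497831e+00]
```

View pics/e.png

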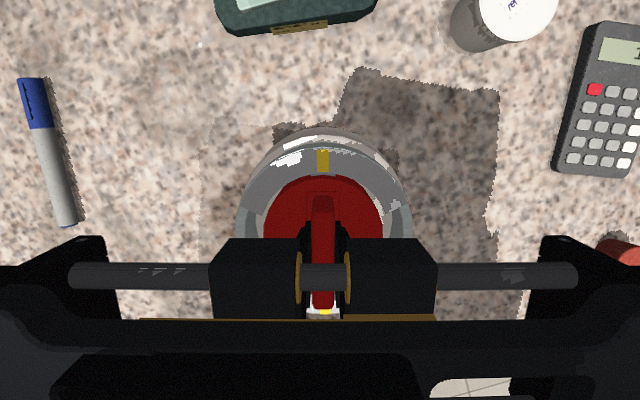

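The picture shows the bar in line with both yellow marks, at (322,160) and (325,311). I ease up against the latch, release and retract.

Call:
carry_out(
  increments=[0,0,0,-0.08,0,0,0,0,0,0,0,0,0,0,0.4,0,0,0,0,0,0,0.4,0,0,0,0,0,0,0.4,0,0,0,0,0,0,0.4,0,0,-0.6,0,0,0,0.4,0,0,-0.7,0,0,0,0.4,0,0,-0.7,0,0,0,0.4,0,0,-0.7,0,0,0,0.4,0,0,0,0,0,0,0.4,0,0,0,0,0,0],
)

```text
time_s: 9.5
ee_pos: [0.52, -0.1964, 0.2066]
tcp_rot: [-0.0, 0.986, -0.166, -0.0]
force: [0.1, 0.0, -0.4]
grip_width: 0.4
gripper_force: 0.0
```

```bash
python3 w.py f
```

```text
tcp [ 0.51999848 -0.19642463  0.20661017] toolx ang -19.137591520341594 t 9.5 F [ 0.14063626  0.02152233 -0.3934721 ] 0.40021299273108674
1322 232 zdisc 0.09735212942236376 ztop 0.13300576707684295
disc ((0.5201421976089478, -0.19580546021461487), 0.038025129586458206)
bar ((0.5195361971855164, -0.19508107006549835), (0.010570203885436058, 0.05250585451722145), 71.12859344482422) [ 0.50621694 -0.18997545  0.13288096]
ang 163.23471787569684
mark {'position': [322.4, 197.2], 'p': 0.84} [[ 0.52471266 -0.19735415  0.128     ]]
yellow 109 [322.6 143.4] [[ 0.5656 -0.2117  0.093 ]]
yellow 78 [324.  239.1] [[ 0.4732 -0.1813  0.093 ]]
```

View pics/f.png

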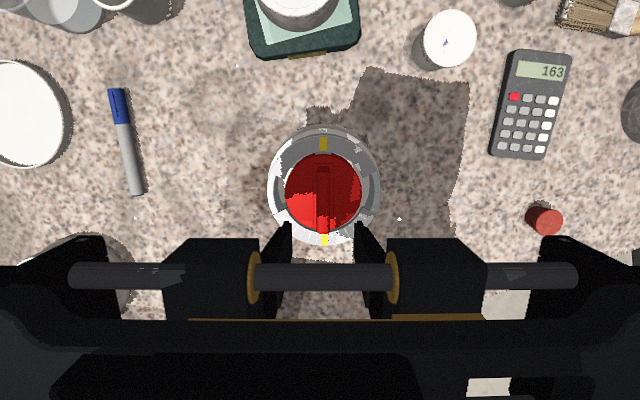

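The picture shows the bar at (323,200) lying along the marks at (323,143) and (324,239). The lid is 7 mm down, with its disc at 0.0974 and bar top at 0.133, so it is locked.

```bash
python3 -c "
from bench import robot
print(robot.hand_in())"
```

```text
the job is handed in; nothing more can be done
None
```

The red lid is locked: its bar lies along the yellow marks and it stayed 7 mm down after release; the blue lid was not touched, and the job is handed in at about 9.5 s.

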